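# Shut and seal the tub of small cheeses

### The job

Close the half-open hinged lid of the white tub with your fingertips, then run them along the lid's raised rim, down the left side, the front and the right side with both front corners, pressing until the rim has snapped fully home all the way round. Only push and press, gently: do not pick up, drag away or crush the tub. Leave the price tag and the cheeses beside it where they stand.

Things in the scene. Friction and masses are not known exactly. Their poses are not given: they have to be found in the camera images.
- tub: White plastic food tub full of small round cheeses, loose on the deck, 0.7 to 1 kg with its hinged lid. Origin at the centre of its underside; x points from its front side (the lid's free edge, nearer the robot) to its back side (the hinge), y to its left, z up. About 130 mm deep (x), 180 mm wide (y); the flange that the lid shuts on is 66 mm above the underside.
- lid (a joint): Hinge of the tub's white lid, rad: 0 shut, grows as the free front edge rises; starts half open, 0.5 to 1.0. Hinge line along the tub's back edge: tub x +63 mm, z +66 mm, parallel to y. The lid stays at any angle; about 1 N on its free edge moves it. Its flat panel inside the rim lies 69 to 71 mm above the tub's underside when shut.
- lid_front (a point): Middle of the lid's free front edge, 126 mm from the hinge line; swings with the lid. With the lid shut it lies at tub x -63 mm, y 0, z +73 mm: the crest of the rim there once pressed home. The rim, a bendy round bead 12 mm thick, at first stands 5 mm further out from the lid's upper side.
- rim_back_left (a point): Rear end of the rim's left side, fixed to the tub: tub x +50 mm, y +84.5 mm, z +73 mm. From here the rim's centre line runs (lid shut) forward at y +84.5 mm, round the front left corner (14 mm radius), along the front at x -63 mm, round the front right corner and back at y -84.5 mm. Home, the crest is at z +73 mm all round.
- rim_back_right (a point): Rear end of the rim's right side, fixed to the tub: tub x +50 mm, y -84.5 mm, z +73 mm. At first, lid shut, the crest is at z +78 mm on the front, corners and front halves of the sides, sloping to +73 mm at the two rear ends. Any spot goes down under 4 to 8 N, takes its neighbours part of the way, and stays down. The rim along the hinge is always home.
- rim_left (a joint): Seating of the rim at the middle of its left (+y) side, tub x 0, y +0.0845: 0 = standing 5 mm proud, 0.005 = snapped fully home (m).
- rim_left_corner (a joint): Seating of the rounded front left corner of the rim, near tub x -0.059, y +0.080: 0 = standing 5 mm proud, 0.005 = snapped fully home (m).
- rim_front_left (a joint): Seating of the rim's front side left of the middle, tub x -0.063, y +0.0235: 0 = standing 5 mm proud, 0.005 = snapped fully home (m).
- rim_front_right (a joint): Seating of the rim's front side right of the middle, tub x -0.063, y -0.0235: 0 = standing 5 mm proud, 0.005 = snapped fully home (m).
- rim_right_corner (a joint): Seating of the rounded front right corner of the rim, near tub x -0.059, y -0.080: 0 = standing 5 mm proud, 0.005 = snapped fully home (m).
- rim_right (a joint): Seating of the rim at the middle of its right (-y) side, tub x 0, y -0.0845: 0 = standing 5 mm proud, 0.005 = snapped fully home (m).
- tag: Small price tag: upright card 58 mm wide, 46 mm high on a black foot 22 mm deep, loose, standing in front of the tub. Origin at the centre of its underside. Bystander.
- brick: Brick-shaped pale brown cheese, 53 x 82 x 38 mm, loose, left of the tub. Origin under its middle. Bystander.
- ball: Yellow pear-shaped cheese, 58 mm across, 73 mm high, loose, right of the tub. Origin under its middle. Bystander.

How it is judged (in metres and radians):
On the way, in this order (a step that is already met when the one before it is completed fails the run):
1. the lid is shut (value of joint lid below 0.05 rad), for 0.1 s.
2. the whole rim has been pressed home (value of joint each of rim_left, rim_left_corner, rim_front_left, rim_front_right, rim_right_corner, rim_right above 0.004 m), for 0.1 s.
At the end, for the whole second after the job is handed in: The lid is shut (within 0.05 rad) and every part of the rim on the left, the front, the right and both front corners is home (at least 4 of its 5 mm); the tub stands flat and at rest within 40 mm of where it started (all of step 2 and value of joint lid below 0.05 rad and angle between tub's own z axis and vertical below 0.05 rad and height (world z) of tub below 0.01 m and distance of tub from where it was at the start of the episode below 0.04 m and linear speed of tub below 0.02 m/s); the robot touches nothing.
It fails at once if the tub is lifted (height (world z) of tub above 0.015 m).
It fails at once if the tub is tipped (angle between tub's own z axis and vertical above 0.15 rad).
It fails at once if the tub is dragged away (distance of tub from where it was at the start of the episode above 0.05 m).
It fails at once if the tub is pressed hard enough to crush it (50 N) (contact force between any of the arm, the fingers and tub above 50 N).
It fails at once if a bystander is disturbed (moved more than 25 mm) (distance of any of tag, brick, ball from where it was at the start of the episode above 0.025 m).
It also fails if it takes over 64 s, if anything falls off the work surface, if the arm or the gripper's body presses on something with over 40 N, if the wrist force passes 120 N, or if a joint passes its speed limit or range.

### The arm

A 6-joint arm with a two-finger parallel gripper is mounted at the origin on a cart in front of the work surface, level with it; the furniture and walls round the work are solid. World frame = base frame: x ahead of the robot, y to its left, z up, the work surface at z = 0. Lengths are in m, angles in degrees, forces in N, time in s.
With the tool pointing down it reaches from about 0.35 to 0.875 m from the base axis. Payload 4.2 kg.
Tool frame: the origin (TCP) lies at the very end of the fingers, on their centre line; the grasp point (between the pads) lies 19 mm behind it; y points along the fingers, z is the direction in which the jaws open and shut, and the axes are right-handed (so a half turn about y gives the same grasp; the last joint's range is limited). The gripper opens to 87 mm and grips with 3 to 60 N. Pads are 19 mm wide; open, the fingers measure 117 mm over their backs; the gripper's body (75 mm by 190 mm) begins 51 mm behind the grasp point.
Start: joints at [-50.443, 22.042, 0.453, 0, -68.411, -14.817], TCP at [0.262, -0.568, 0.223] pointing down, gripper open.
Joint ranges: [-179.83, 179.83], [-69.29, 118.12], [-61.27, 80.66], [-181.25, 117.63], [-171.15, -9.14], [-177.46, 177.46]. Speed limits (degrees/s): [159.86, 159.86, 180, 180, 180, 180].

### API

Orientations are given as a 3x3 rotation matrix whose columns are the frame's x, y, z axes.
In Python, from station import r, eyes gives the robot as it stands.
- The arm moves only by the tool play_rows, never from a script. Its argument "deltas" is one flat list of numbers, 5 for each row, row after row: the closure in counts, from 0 (fully open) to 255 (shut), then the shift along the tool's x, y, z in mm, then the turn about the tool's y in rad. In form: [claw, tx, ty, tz, roll, claw, tx, ty, tz, roll, ...]. A call has exactly 10 rows; each row shifts and turns the commanded pose from where the row before left it, along the tool's axes as they then stand; what a row does not reach is not made up. A row lasts 1/10 s, in which the tool goes at most 50 mm and 8.59 degrees, less where a joint would pass 70% of its speed; a pose out of reach is approached as far as the arm can. A call is refused whole if a number of a shift passes 50 or a number of a turn 0.15, either way. A call with a gripper value outside its range is refused whole. The fingers move at their own pace and stop on an object; the grip force is fixed at half the most. Time passes only in rows, so rows that do not move let the fingers close, or fill a call up. It gives the time, the measured TCP pose, the force and the opening at its end, in the units of the state.
- r.sense(): the state, without advancing time (a new reading comes with each control period).
- eyes.capture(name): name is "scene" or "top" or "wrist"; returns a dict with "img" (480x640x3 uint8, blue, green, red), "vfov" (degrees; the focal length in pixels is half the picture's height over the tangent of half this angle, whatever the lens; pixels are square), "cx", "cy" (the principal point, pixels), "R" (3x3) and "t" (3): a world point X has camera coordinates R X + t; the wrist camera has in their place "tool_from_camera" (4x4, takes a point from camera to tool coordinates, whose origin is the TCP and whose axes are the tool frame's). Camera axes: x right, y down, z forward; pixel columns grow to the right and rows downward; lengths in m; the calibration is good to about 2 mm. The wrist camera is an equidistant fisheye: a pixel r from the principal point sees the ray r / f radians off the axis. A picture is of the moment at which its call begins: read the wrist's pose just before it. There is no depth.
- r.finish_job(): hands the job in, once; it reports no verdict.
The state is a dict: "time_s": time; "joints": joint angles; "joint_velocities": joint speeds; "effort": joint torques, N m; "tcp_pos": TCP position; "ee_rot": TCP orientation; "wrist_force": force on the tool from outside, world axes, zero at the start; "moment": the same for the moment, N m; "gripper_width": opening from 0.0 (shut) to 1.0 (fully open).
Only numpy, scipy, OpenCV 4.12 (cv2) and the standard library are available. Lean on these libraries where they do the work, as an engineer would, in place of code of your own. Each camera call takes 0.05 s, during which the arm holds its last target.

## Working session

There is one attempt and no reset: what is moved stays moved. The work goes in short steps, Python scripts to look and compute and a tool call to move; the robot and the scene stay as the last step left them, time stands still between calls to the robot, and variables do not carry over. Pictures are saved under pics/ and viewed, and the job is handed in when it is done.

Besides the shell and the picture viewer there is one more tool, called after "Request:" as a command line: name --argument value ..., lists and objects as JSON in quotes. play_rows: Moves the arm, as the interface text tells. Its arguments: {"type":"object","properties":{"deltas":{"type":"array","items":{"type":"number"}}},"required":["deltas"]}

```bash
mkdir -p pics; ls; python3 - <<'E'
from station import r, eyes
import cv2,numpy as np
s=r.sense()
for k,v in s.items(): print(k,np.round(v,3).tolist())
for n in("scene","top"):
    c=eyes.capture(n); cv2.imwrite(f"pics/{n}0.png",c["img"])
    print(n,c["vfov"],c["cx"],c["cy"],np.round(c["R"],4).tolist(),c["t"])
E
```

```text
pics
time_s 0.0
joints [-50.443, 22.091, 0.38, -0.029, -68.411, -14.816]
joint_velocities [-0.025, -0.024, 0.049, 0.032, -0.01, 0.134]
effort [0.001, -39.066, 18.741, 4.22, 0.011, -0.0]
tcp_pos [0.261, -0.567, 0.221]
ee_rot [[0.908, -0.001, -0.418], [0.418, 0.002, 0.908], [-0.0, -1.0, 0.002]]
wrist_force [-0.981, 0.185, -0.657]
moment [0.019, -0.018, -0.04]
gripper_width 1.0
scene 49.486490876399046 319.7054803710462 238.4229231237651 [[-0.7506, -0.6608, -0.0033], [-0.4092, 0.4687, -0.7829], [0.5189, -0.5862, -0.6222]] [0.3922566  0.27876654 0.64405216]
top 52.766474170821965 325.6026803244804 246.88392531724796 [[0.0231, -0.9991, -0.0365], [-0.9851, -0.0165, -0.1711], [0.1704, 0.0399, -0.9846]] [0.02374863 0.52652127 0.82724741]
```

View pics/scene0.png

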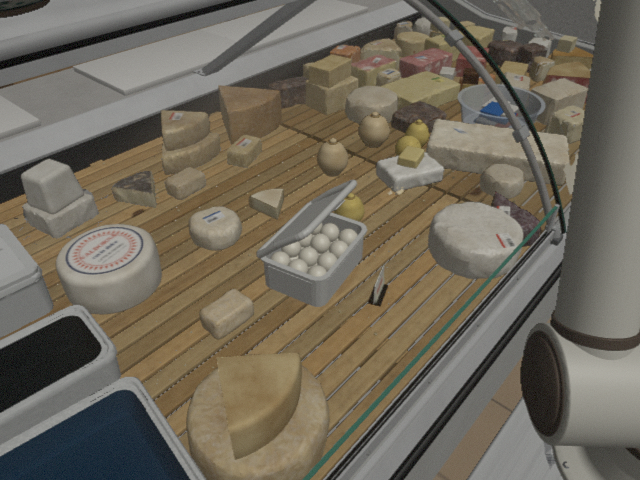

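View pics/top0.png

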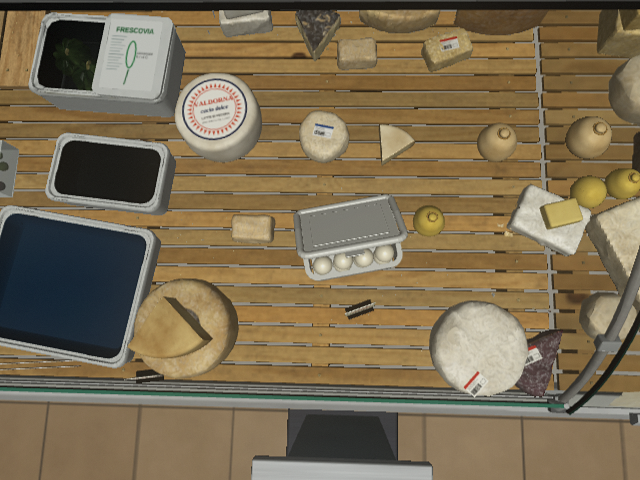

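```bash
cat > h.py <<'E'
import numpy as np,cv2
from station import r,eyes
def ray(c,u,v):
    f=240/np.tan(np.radians(c["vfov"]/2)); d=np.array([(u-c["cx"])/f,(v-c["cy"])/f,1])
    R=np.array(c["R"]);t=np.array(c["t"]); return -R.T@t, R.T@d
def onz(c,u,v,z):
    o,d=ray(c,u,v); return o+d*(z-o[2])/d[2]
def proj(c,X):
    f=240/np.tan(np.radians(c["vfov"]/2)); p=np.array(c["R"])@X+c["t"]; return np.array([c["cx"]+f*p[0]/p[2],c["cy"]+f*p[1]/p[2]])
def tri(c1,p1,c2,p2):
    o1,d1=ray(c1,*p1);o2,d2=ray(c2,*p2)
    d1/=np.linalg.norm(d1);d2/=np.linalg.norm(d2)
    s=np.linalg.lstsq(np.stack([d1,-d2],1),o2-o1,rcond=None)[0]
    a=o1+s[0]*d1;b=o2+s[1]*d2; return (a+b)/2,np.linalg.norm(a-b)
E
python3 - <<'E'
from h import *
for n,(x,y,w,h) in {"top":(220,180,240,150),"scene":(190,160,220,160)}.items():
    c=eyes.capture(n); cv2.imwrite(f"pics/{n}1.png",cv2.resize(c["img"][y:y+h,x:x+w],None,fx=3.3,fy=3.3,interpolation=cv2.INTER_CUBIC))
E
```

```text
(no output)
```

View pics/top1.png

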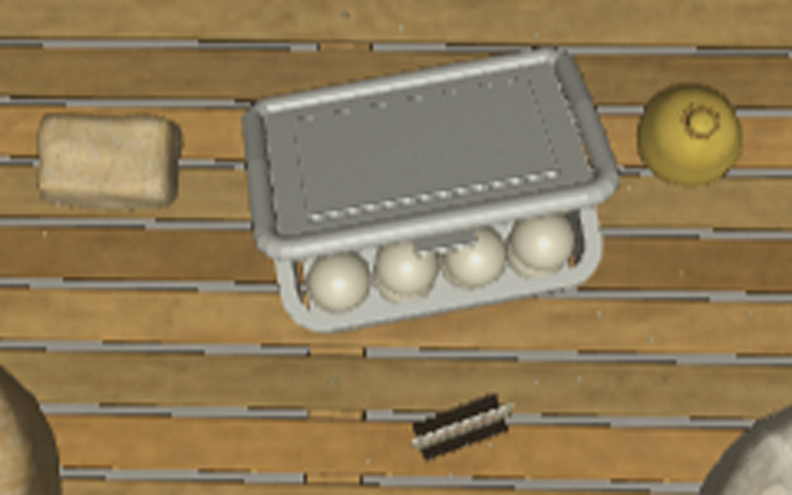

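View pics/scene1.png

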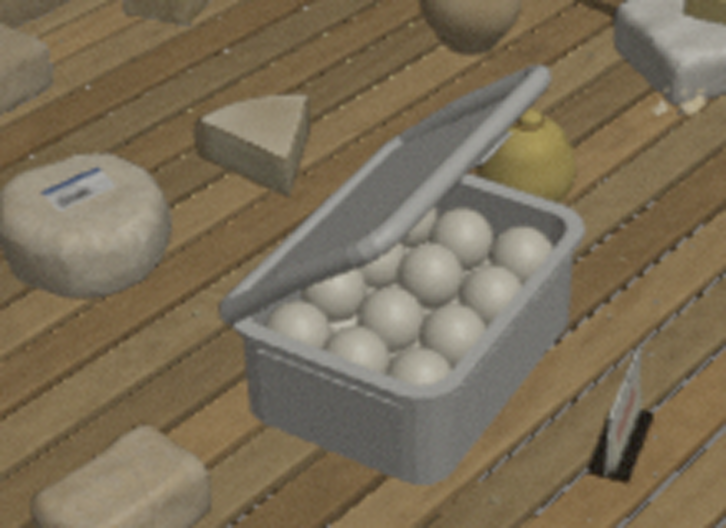

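```bash
python3 - <<'E'
from h import *
T=eyes.capture("top");S=eyes.capture("scene")
tp=lambda x,y:(220+(x+.5)/3.3-.5,180+(y+.5)/3.3-.5)
sp=lambda x,y:(190+(x+.5)/3.3-.5,160+(y+.5)/3.3-.5)
P=lambda x,y,z=.066:onz(T,*tp(x,y),z)
fl=P(325,331);fr=P(570,292);ll=P(279,265);rr=P(602,240)
d=fr-fl;print("front edge",fl,fr,"yaw of -y axis",np.degrees(np.arctan2(d[0],-d[1])))
u=(d/np.linalg.norm(d))[:2]   # tub -y
n=np.array([-u[1],u[0]]); n=n*np.sign(n[0]) # tub +x
for p in(fl,fr,ll,rr):print("along -y",p[:2]@u,"along x",p[:2]@n)
mid=((ll[:2]@u)+(rr[:2]@u))/2
c0=(fl[:2]@n+.067)
print("center",mid*u+c0*n,"u",u,"n",n,"yaw",np.degrees(np.arctan2(n[1],n[0])))
# lid free corners, triangulated
for a,b in(((250,110),(0,0)),):pass
print("lid top-front-left?",[tri(T,tp(*a),S,sp(*b)) for a,b in (((270,245),(372,247)),((607,190),(540,78)),((250,108),(230,312)))])
for q in((110,160),(690,130)):print(P(*q,.03))
print("tag",P(460,428,0.003))
# scene front edge with flange outer corner
for q in((425,397),(580,225),(240,325)):print("scene flange",onz(S,*sp(*q),.066))
E
```

```text
front edge [0.46376043 0.0451149  0.066     ] [ 0.48688165 -0.08367161  0.066     ] yaw of -y axis 10.177964859124016
along -y 0.03754440149983577 along x 0.46443461257306645
along -y 0.1683899372789452 along x 0.4644346125730664
along -y 0.01866291260511045 along x 0.5031395190346949
along -y 0.18997284222887473 along x 0.4890775857849412
center [ 0.54150538 -0.00876849] u [ 0.17670622 -0.98426364] n [0.98426364 0.17670622] yaw 10.177964859124016
lid top-front-left? [(array([0.49650515, 0.06830091, 0.14496372]), np.float64(0.0006999142298394963)), (array([ 0.52734963, -0.09338546,  0.14379178]), np.float64(0.0015085048973295283)), (array([0.58046664, 0.0866738 , 0.07245353]), np.float64(0.0050866700786926415))]
[0.56180736 0.17092134 0.03      ]
[ 0.58389672 -0.15393311  0.03      ]
tag [ 0.41724373 -0.02854916  0.003     ]
scene flange [0.46942697 0.06306908 0.066     ]
scene flange [ 0.49583802 -0.0912673   0.066     ]
scene flange [0.5728635  0.08433617 0.066     ]
```

```bash
python3 - <<'E'
from h import *
T=eyes.capture("top");S=eyes.capture("scene");W=eyes.capture("wrist")
cv2.imwrite("pics/w1.png",W["img"]); print(W["vfov"],W["cx"],W["cy"],np.round(W["tool_from_camera"],3).tolist())
print("bar foot",tri(T,(562,403),S,(558,237)))
print("cams",ray(T,0,0)[0],ray(S,0,0)[0])
for uv in((640,275),(610,335),(590,375)):
    o,d=ray(T,*uv); print([np.round(proj(S,o+d*((z-o[2])/d[2])),0).tolist()+np.round((o+d*((z-o[2])/d[2])),2).tolist() for z in(0.1,.2,.3,.4,.5)])
print("rail",onz(T,300,388,.0),onz(T,300,388,.1))
E
```

```text
65.70646984690485 322.3985587211457 236.6766516807302 [[0.0, 0.953, 0.305, -0.085], [-0.001, -0.305, 0.953, -0.16], [1.0, -0.001, 0.001, -0.0], [0.0, 0.0, 0.0, 1.0]]
bar foot (array([ 0.25620303, -0.39513406, -0.01094941]), np.float64(0.006452839940648001))
cams [ 3.77200461e-01 -5.94623078e-04  9.05453691e-01] [0.0743106  0.50609879 0.62025895]
[[484.0, 135.0, 0.48, -0.48, 0.1], [486.0, 101.0, 0.47, -0.42, 0.2], [487.0, 59.0, 0.45, -0.36, 0.3], [489.0, 7.0, 0.44, -0.3, 0.4], [491.0, -62.0, 0.43, -0.24, 0.5]]
[[516.0, 160.0, 0.38, -0.43, 0.1], [516.0, 122.0, 0.38, -0.37, 0.2], [517.0, 76.0, 0.38, -0.32, 0.3], [517.0, 19.0, 0.38, -0.27, 0.4], [517.0, -54.0, 0.38, -0.22, 0.5]]
[[540.0, 178.0, 0.32, -0.39, 0.1], [539.0, 138.0, 0.32, -0.34, 0.2], [538.0, 89.0, 0.33, -0.29, 0.3], [537.0, 28.0, 0.34, -0.25, 0.4], [536.0, -49.0, 0.35, -0.2, 0.5]]
rail [0.27356577 0.0765492  0.        ] [0.28501138 0.06802929 0.1       ]
```

View pics/w1.png

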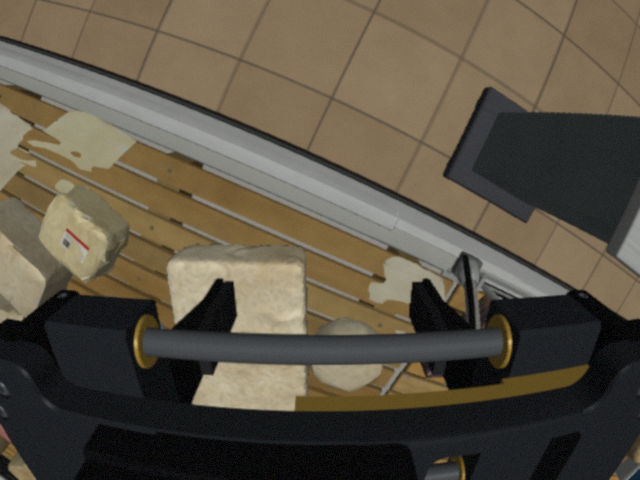

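```bash
python3 - <<'E'
from h import *
T=eyes.capture("top");S=eyes.capture("scene")
cv2.imwrite("pics/s2.png",cv2.resize(S["img"][0:300,380:640],None,fx=2,fy=2,interpolation=cv2.INTER_CUBIC))
cv2.imwrite("pics/t2.png",cv2.resize(T["img"][240:480,400:640],None,fx=2.5,fy=2.5,interpolation=cv2.INTER_CUBIC))
E
```

```text
(no output)
```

View pics/s2.png

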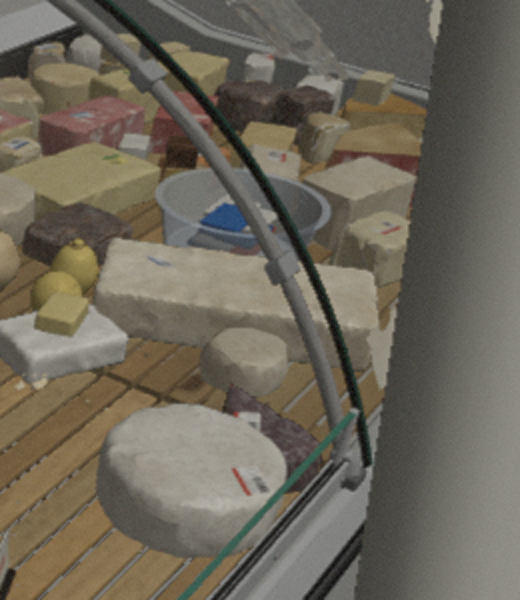

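View pics/t2.png

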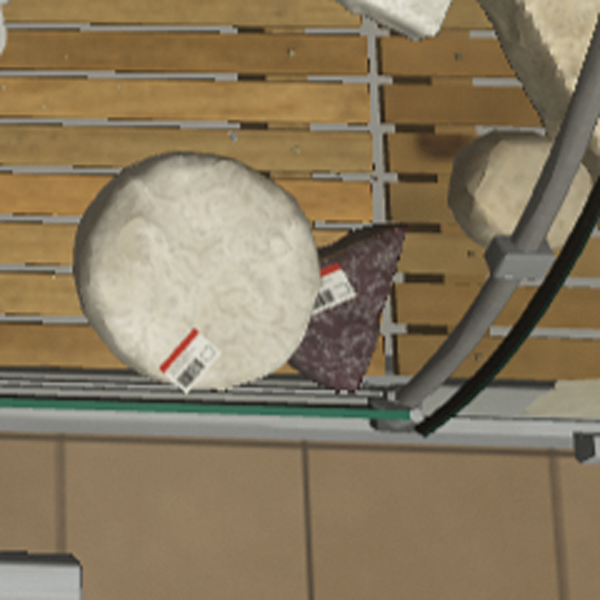

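```bash
python3 - <<'E'
from h import *
T=eyes.capture("top");S=eyes.capture("scene")
# plane through top camera & green line; intersect with scene rays on green line
o,a=ray(T,400,400.5);_,b=ray(T,564,405.5);n=np.cross(a,b)
for uv in((553,208),(480,288),(400,378),(330,458)):
    so,d=ray(S,*uv); print(np.round(so+d*(n@(o-so))/(n@d),3))
# bar: crop coords in scene s2 and top t2, plane y=const test
for uv in((525,325),(450,400)):pass
for uv in ((332,410),(282,265),(240,190),(150,75),(70,10)):
    so,d=ray(S,380+uv[0]/2,uv[1]/2); print("bar if y=-.39",np.round(so+d*(-.39-so[1])/d[1],3))
for uv in ((430,370),(515,255),(590,80)):
    so,d=ray(T,400+uv[0]/2.5,240+uv[1]/2.5); print("topbar if y=-.39",np.round(so+d*(-.39-so[1])/d[1],3))
print("clamp",tri(T,(400+515/2.5,240+255/2.5),S,(380+282/2,265/2)))
E
```

```text
[ 0.267 -0.343  0.08 ]
[ 0.267 -0.072  0.079]
[0.267 0.137 0.074]
[0.266 0.273 0.068]
bar if y=-.39 [ 0.292 -0.39   0.052]
bar if y=-.39 [ 0.373 -0.39   0.176]
bar if y=-.39 [ 0.427 -0.39   0.233]
bar if y=-.39 [ 0.534 -0.39   0.314]
bar if y=-.39 [ 0.626 -0.39   0.355]
topbar if y=-.39 [ 0.291 -0.39   0.04 ]
topbar if y=-.39 [ 0.37  -0.39   0.159]
topbar if y=-.39 [ 0.464 -0.39   0.248]
clamp (array([ 0.36965349, -0.37867322,  0.18157371]), np.float64(0.0014685607481721792))
```

Request:
play_rows --deltas '[255, 0, 0, 0, 0.127, 255, 0, 0, 0, 0.126, 255, 4.5, 0, 33, 0, 255, 4.5, 0, 33, 0, 255, 4.5, 0, 33, 0, 255, 4.5, 0, 33, 0, 255, 4.5, 0, 33, 0, 255, 4.5, 0, 33, 0, 255, 4.5, 0, 33, 0, 255, 4.5, 0, 33, 0]'

```text
time_s: 1.65
tcp_pos: [0.2498, -0.3003, 0.2227]
ee_rot: [[0.984, 0.001, -0.177], [0.177, -0.0, 0.984], [0.001, -1.0, -0.0]]
wrist_force: [1.2, 1.2, -0.3]
gripper_width: 0.169
```

```bash
cat >> h.py <<'E'
U=np.array([-.177,.984]) # tub y
N=np.array([.984,.177])  # tub x
C=np.array([.543,-.0085])
def st():
    s=r.sense();p=np.array(s["tcp_pos"]);R=np.array(s["ee_rot"])
    d=p[:2]-C
    print("t",round(s["time_s"],2),"p",np.round(p,4),"tub xy",np.round([d@N,d@U],4),"yaw",round(np.degrees(np.arctan2(R[1,0],R[0,0])),2),"toolx",np.round(R[:,0],3),"tooly",np.round(R[:,1],3),"F",np.round(s["wrist_force"],2),"M",np.round(s["moment"],2),"g",round(s["gripper_width"],3),"q",np.round(s["joints"],1))
E
python3 -c "
from h import *
st()"
```

```text
t 1.65 p [ 0.2498 -0.3003  0.2227] tub xy [-0.3402 -0.2352] yaw 10.22 toolx [0.984 0.177 0.001] tooly [ 0.001 -0.    -1.   ] F [ 1.2   1.25 -0.34] M [ 0.05 -0.13 -0.  ] g 0.169 q [-26.1  -1.8 -29.5   0.  -62.3 -53.7]
```

Request:
play_rows --deltas '[255, 10, 0, 30, 0, 255, 25, 0, 30, 0, 255, 33, 0, 28, 0, 255, 33, 0, 28, 0, 255, 33, 0, 28, 0, 255, 33, 0, 28, 0, 255, 33, 0, 28, 0, 255, 33, 0, 25, 0, 255, 33, 0, 10, 0, 255, 10, 0, 0, 0]'

```text
time_s: 2.65
tcp_pos: [0.4824, -0.0191, 0.2225]
ee_rot: [[0.984, 0.001, -0.181], [0.181, -0.0, 0.984], [0.001, -1.0, -0.0]]
wrist_force: [0.5, -0.6, -0.3]
gripper_width: 0.005
```

```bash
python3 - <<'E'
from h import *
st()
for n in("scene","top","wrist"):
    c=eyes.capture(n); cv2.imwrite(f"pics/{n}2.png",c["img"])
E
```

```text
t 2.65 p [ 0.4824 -0.0191  0.2225] tub xy [-0.0615  0.0003] yaw 10.41 toolx [0.984 0.181 0.001] tooly [ 0.001 -0.    -1.   ] F [ 0.49 -0.61 -0.26] M [-0.07  0.06  0.04] g 0.005 q [ 17.1   8.1 -18.9   0.  -63.  -96.7]
```

View pics/scene2.png

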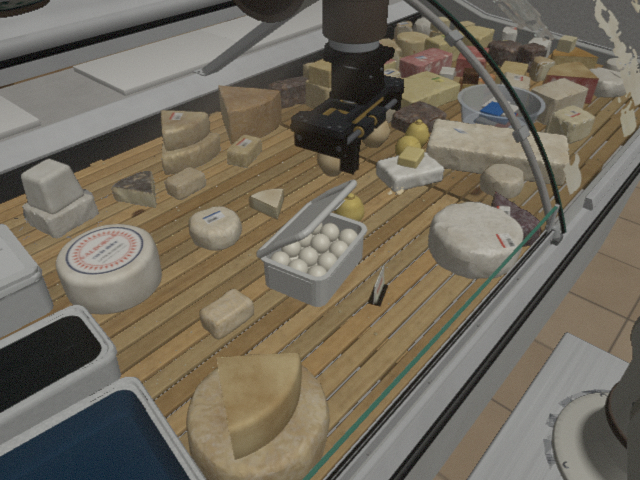

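View pics/wrist2.png

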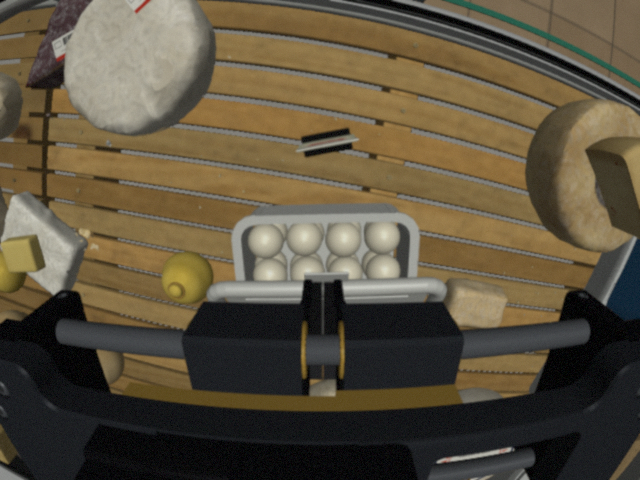

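```bash
cat >> h.py <<'E'
def wray(W,u,v,s):
    f=240/np.radians(W["vfov"]/2) if False else 240/np.tan(np.radians(W["vfov"]/2))
    a,b=u-W["cx"],v-W["cy"];rr=np.hypot(a,b);th=rr/f
    d=np.array([np.sin(th)*a/rr,np.sin(th)*b/rr,np.cos(th)])
    M=np.array(W["tool_from_camera"]);R=np.array(s["ee_rot"]);p=np.array(s["tcp_pos"])
    return p+R@M[:3,3], R@M[:3,:3]@d
def wz(W,u,v,s,z):
    o,d=wray(W,u,v,s);return o+d*(z-o[2])/d[2]
E
python3 - <<'E'
from h import *
s=r.sense();W=eyes.capture("wrist")
cv2.imwrite("pics/w3.png",cv2.resize(W["img"][180:330,190:460],None,fx=2.9,fy=2.9,interpolation=cv2.INTER_CUBIC))
for nm,uv,z in(("front mid",(325,213.5),.066),("frontL",(400,213.5),.066),("frontR",(250,216),.066),("sideR",(233,245),.066),("sideL",(419,245),.066),("tagfoot",(327,143),0.005)):
    X=wz(W,*uv,s,z);d=X[:2]-C;print(nm,np.round(X,4),np.round([d@N,d@U],4))
E
```

```text
front mid [ 0.474  -0.0202  0.066 ] [-0.07    0.0007]
frontL [0.4619 0.0455 0.066 ] [-0.0703  0.0675]
frontR [ 0.4878 -0.0855  0.066 ] [-0.068 -0.066]
sideR [ 0.5178 -0.098   0.066 ] [-0.0407 -0.0836]
sideL [0.4876 0.0704 0.066 ] [-0.0406  0.0874]
tagfoot [ 0.4162 -0.0281  0.005 ] [-0.1282  0.0031]
```

View pics/w3.png

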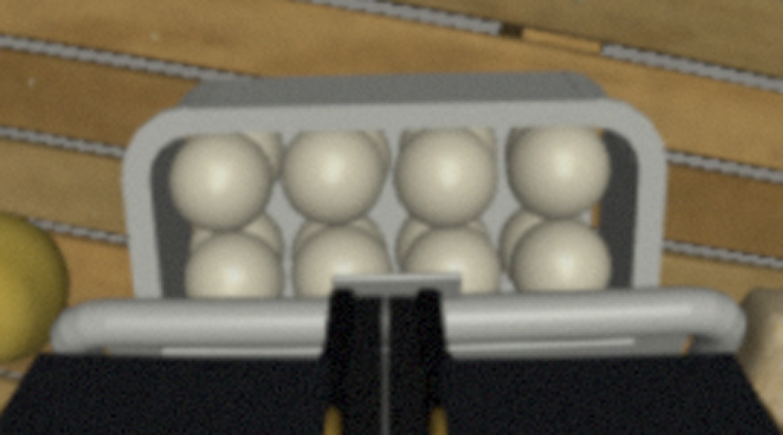

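Request:
play_rows --deltas '[255, 10, 25, -1, 0, 255, 10, 25, -1, 0, 255, 0, 10, 0, 0, 255, 0, 8, 0, 0, 255, -1, 8, 0, 0, 255, -1.5, 8, 0, 0, 255, -1.5, 8, 0, 0, 255, -2, 8, 0, 0, 255, -2, 8, 0, 0, 255, -2, 8, 0, 0]'

```text
time_s: 3.85
tcp_pos: [0.49, -0.0212, 0.1061]
ee_rot: [[0.984, 0.0, -0.178], [0.178, 0.0, 0.984], [0.0, -1.0, 0.0]]
wrist_force: [-0.5, 1.1, 0.9]
gripper_width: 0.004
```

```bash
sed -i 's/^C=.*/C=np.array([.5382,-.0073])/' h.py; python3 - <<'E'
from h import *
st()
for n in("scene","wrist"):
    c=eyes.capture(n); 
    if n=="scene": cv2.imwrite(f"pics/scene3.png",cv2.resize(c["img"][140:320,200:420],None,fx=3,fy=3))
    else: cv2.imwrite("pics/wrist3.png",c["img"])
E
```

```text
t 3.85 p [ 0.49   -0.0212  0.1061] tub xy [-0.0499 -0.0052] yaw 10.25 toolx [0.984 0.178 0.   ] tooly [ 0.  0. -1.] F [-0.45  1.1   0.86] M [-0.02  0.02 -0.08] g 0.004 q [ 16.5  16.2 -27.3   0.  -46.5 -96.3]
```

View pics/scene3.png

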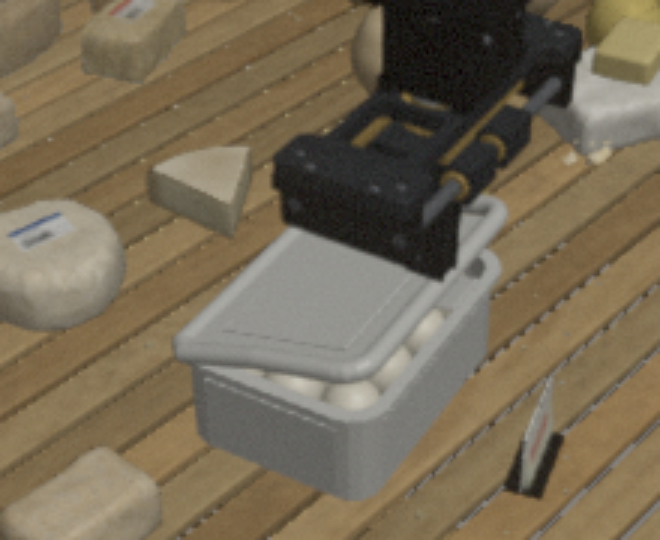

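View pics/wrist3.png

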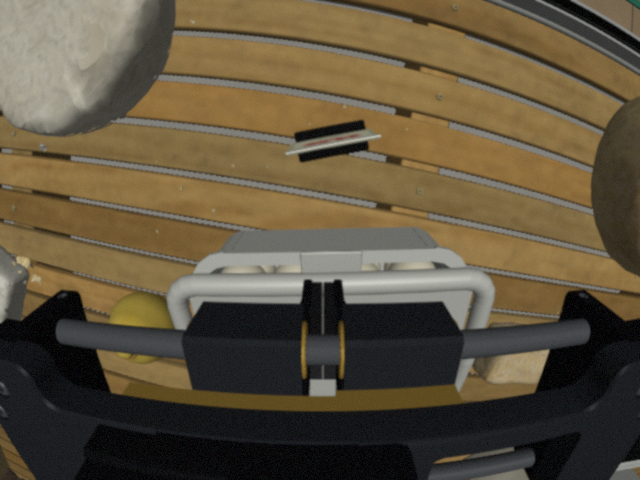

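Request:
play_rows --deltas '[255, -1, 5, 0, 0, 255, -1, 5, 0, 0, 255, 0, 5, 0, 0, 255, 0, 5, 0, 0, 255, 0, 3, 0, 0, 255, 0, 2, 0, 0, 255, 0, 2, 0, 0, 255, 0, 1.5, 0, 0, 255, 0, 1, 0, 0, 255, 0, 0, 0, 0]'

```text
time_s: 4.95
tcp_pos: [0.4882, -0.0217, 0.0774]
ee_rot: [[0.984, 0.0, -0.178], [0.178, -0.0, 0.984], [0.0, -1.0, -0.0]]
wrist_force: [-1.2, -1.3, 2.7]
gripper_width: 0.008
```

```bash
python3 - <<'E'
from h import *
st()
for n in("scene","wrist"):
    c=eyes.capture(n); 
    if n=="scene": cv2.imwrite(f"pics/scene4.png",cv2.resize(c["img"][140:320,200:420],None,fx=3,fy=3))
    else: cv2.imwrite("pics/wrist4.png",c["img"])
E
```

```text
t 4.95 p [ 0.4882 -0.0217  0.0774] tub xy [-0.0517 -0.0053] yaw 10.26 toolx [0.984 0.178 0.   ] tooly [ 0. -0. -1.] F [-1.19 -1.25  2.75] M [-0.16  0.31  0.06] g 0.008 q [ 16.6  18.4 -29.4   0.  -42.1 -96.3]
```

View pics/scene4.png

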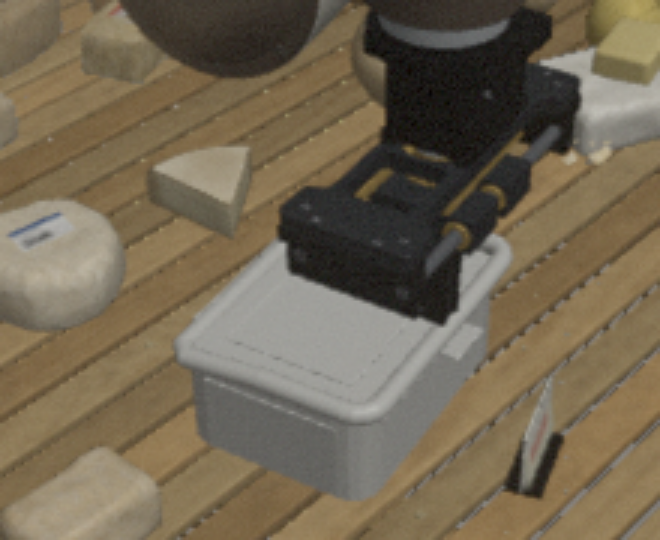

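View pics/wrist4.png

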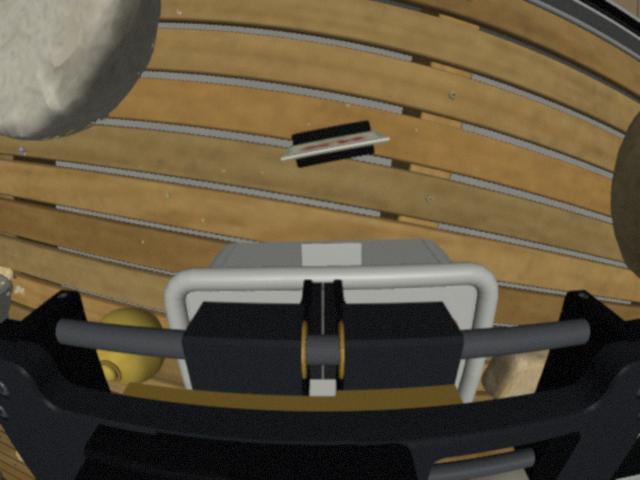

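```bash
python3 - <<'E'
from h import *
s=r.sense();W=eyes.capture("wrist")
cv2.imwrite("pics/w5.png",cv2.resize(W["img"][230:420,150:510],None,fx=2.2,fy=2.2,interpolation=cv2.INTER_CUBIC))
for nm,uv,z in(("frontOuter",(270,267),.072),("fo2",(400,267),.072),("frontinner",(270,290),.072),("fi2",(400,289),.072),("R outer",(165,300),.072),("R in",(187,310),.072),("L out",(498,300),.072),("L in",(475,310),.072)):
    X=wz(W,*uv,s,z);d=X[:2]-C;print(nm,np.round(X,4),np.round([d@N,d@U],4))
E
```

```text
frontOuter [ 0.4767 -0.05    0.072 ] [-0.0681 -0.0311]
fo2 [0.4656 0.0124 0.072 ] [-0.0679  0.0322]
frontinner [ 0.489  -0.0484  0.072 ] [-0.0556 -0.0318]
fi2 [0.4772 0.0154 0.072 ] [-0.056   0.0332]
R outer [ 0.5069 -0.1042  0.072 ] [-0.0479 -0.0898]
R in [ 0.5101 -0.0914  0.072 ] [-0.0425 -0.0778]
L out [0.4757 0.0728 0.072 ] [-0.0473  0.0899]
L in [0.4833 0.0608 0.072 ] [-0.0419  0.0767]
```

View pics/w5.png

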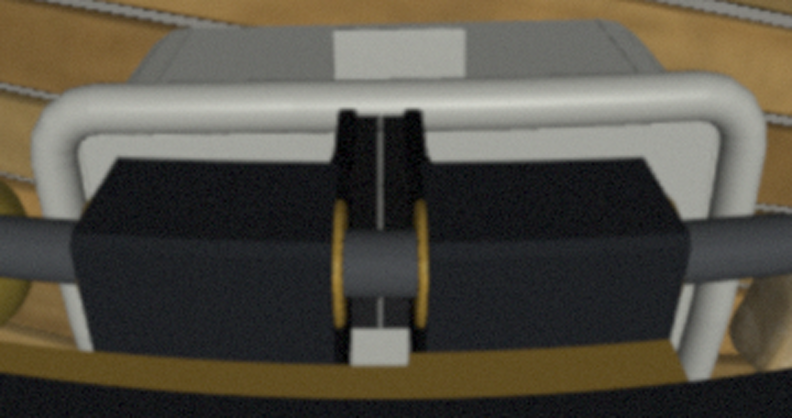

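Request:
play_rows --deltas '[255, 0, 0.8, 0, 0, 255, 0, 0, 0, 0, 255, 0, -6, 0, 0, 255, -11, 0, 5, 0, 255, 0, 3, 0, 0, 255, 0, 3, 0, 0, 255, 0, 1, 0, 0, 255, 0, 1, 0, 0, 255, 0, 1, 0, 0, 255, 0, 0, 0, 0]'

```text
time_s: 6.1
tcp_pos: [0.4761, -0.0186, 0.0736]
ee_rot: [[0.984, -0.001, -0.178], [0.178, -0.0, 0.984], [-0.001, -1.0, -0.0]]
wrist_force: [-3.3, 0.9, 7.5]
gripper_width: 0.005
```

```bash
python3 - <<'E'
from h import *
st()
E
```

```text
t 6.1 p [ 0.4761 -0.0186  0.0736] tub xy [-0.0631 -0.0001] yaw 10.26 toolx [ 0.984  0.178 -0.001] tooly [-0.001 -0.    -1.   ] F [-3.3   0.89  7.52] M [ 0.43  0.97 -0.05] g 0.005 q [ 17.4  17.8 -31.2  -0.  -41.  -97.1]
```

Request:
play_rows --deltas '[255, 0, 0.5, 0, 0, 255, 0, 0.5, 0, 0, 255, 0, 0.5, 0, 0, 255, 0, 0, 0, 0, 255, 0, 0, 0, 0, 255, 0, 0, 0, 0, 255, 0, 0, 0, 0, 255, 0, 0, 0, 0, 255, 0, 0, 0, 0, 255, 0, 0, 0, 0]'

```text
time_s: 7.1
tcp_pos: [0.4761, -0.0186, 0.0726]
ee_rot: [[0.984, -0.001, -0.178], [0.178, -0.0, 0.984], [-0.001, -1.0, -0.0]]
wrist_force: [-3.7, 2.3, 9.9]
gripper_width: 0.009
```

```bash
python3 - <<'E'
from h import *
st()
E
```

```text
t 7.1 p [ 0.4761 -0.0186  0.0726] tub xy [-0.0631 -0.0001] yaw 10.27 toolx [ 0.984  0.178 -0.001] tooly [-0.001 -0.    -1.   ] F [-3.72  2.29  9.91] M [ 0.53  1.27 -0.01] g 0.009 q [ 17.4  17.9 -31.3   0.  -40.9 -97.1]
```

Request:
play_rows --deltas '[255, 0, -7, 0, 0, 255, 0, 0, 20, 0, 255, 0, 4, 0, 0, 255, 0, 3, 0, 0, 255, 0, 0, 0, 0, 255, 0, -7, 0, 0, 255, 0, 0, 20, 0, 255, 0, 4, 0, 0, 255, 0, 3, 0, 0, 255, 0, 0, 0, 0]'

```text
time_s: 8.1
tcp_pos: [0.4702, 0.0209, 0.0725]
ee_rot: [[0.984, 0.001, -0.179], [0.179, 0.0, 0.984], [0.001, -1.0, 0.0]]
wrist_force: [-1.9, 2.6, 9.8]
gripper_width: 0.003
```

```bash
python3 - <<'E'
from h import *
st()
E
```

```text
t 8.1 p [0.4702 0.0209 0.0725] tub xy [-0.062   0.0398] yaw 10.29 toolx [0.984 0.179 0.001] tooly [ 0.001  0.    -1.   ] F [-1.92  2.57  9.8 ] M [ 0.94  0.66 -0.03] g 0.003 q [  22.4   17.3  -32.2    0.   -40.4 -102.1]
```

Request:
play_rows --deltas '[255, 0, -7, 0, 0, 255, 0, 0, 18, 0, 255, 0, 4, 0, 0, 255, 0, 3, 0, 0, 255, 0, 0, 0, 0, 255, 0, -7, 0, 0, 255, 1, 0, 17, 0, 255, 0, 4, 0, 0, 255, 0, 3, 0, 0, 255, 0, 0, 0, 0]'

```text
time_s: 9.1
tcp_pos: [0.4641, 0.0551, 0.0724]
ee_rot: [[0.984, -0.0, -0.178], [0.178, -0.0, 0.984], [-0.0, -1.0, -0.0]]
wrist_force: [-5.0, 2.0, 9.6]
gripper_width: 0.001
```

Request:
play_rows --deltas '[255, 0, -7, 0, 0, 255, 5, 0, 7, 0, 255, 0, 4, 0, 0, 255, 0, 3, 0, 0, 255, 0, 0, 0, 0, 255, 0, -7, 0, 0, 255, 12, 0, 3, 0, 255, 0, 4, 0, 0, 255, 0, 3, 0, 0, 255, 0, 0, 0, 0]'

```text
time_s: 10.1
tcp_pos: [0.4809, 0.0689, 0.0728]
ee_rot: [[0.984, 0.003, -0.179], [0.179, 0.001, 0.984], [0.003, -1.0, 0.0]]
wrist_force: [-0.7, 1.3, 10.1]
gripper_width: 0.005
```

```bash
python3 - <<'E'
from h import *
st()
c=eyes.capture("scene"); cv2.imwrite(f"pics/scene5.png",cv2.resize(c["img"][140:320,200:420],None,fx=3,fy=3))
E
```

```text
t 10.1 p [0.4809 0.0689 0.0728] tub xy [-0.0429  0.0852] yaw 10.32 toolx [0.984 0.179 0.003] tooly [ 0.003  0.001 -1.   ] F [-0.66  1.28 10.09] M [0.27 0.14 0.04] g 0.005 q [ 2.740e+01  1.850e+01 -3.020e+01  1.000e-01 -4.110e+01 -1.071e+02]
```

View pics/scene5.png

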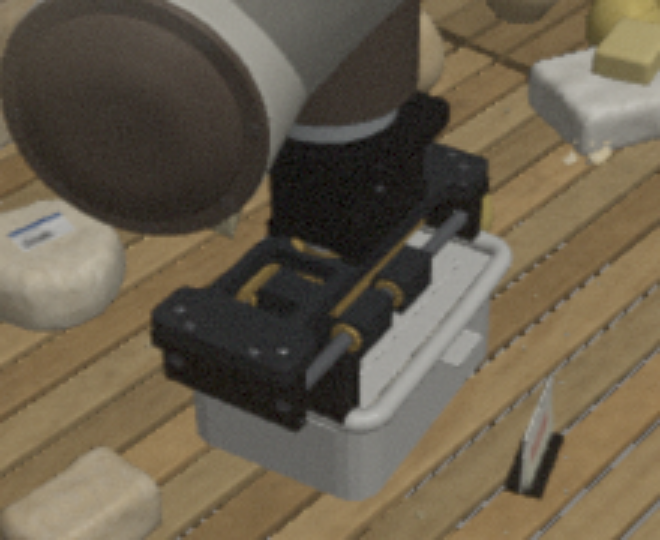

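Request:
play_rows --deltas '[255, 0, -7, 0, 0, 255, 15, 0, -1, 0, 255, 0, 4, 0, 0, 255, 0, 3, 0, 0, 255, 0, 0, 0, 0, 255, 0, -7, 0, 0, 255, 15, 0, 0, 0, 255, 0, 4, 0, 0, 255, 0, 3, 0, 0, 255, 0, 0, 0, 0]'

```text
time_s: 11.15
tcp_pos: [0.5085, 0.0725, 0.0727]
ee_rot: [[0.984, 0.0, -0.179], [0.179, -0.0, 0.984], [0.0, -1.0, -0.0]]
wrist_force: [-1.6, 0.9, 9.7]
gripper_width: 0.003
```

Request:
play_rows --deltas '[255, 0, -7, 0, 0, 255, 15, 0, 0, 0, 255, 0, 4, 0, 0, 255, 0, 3, 0, 0, 255, 0, 0, 0, 0, 255, 0, -7, 0, 0, 255, 15, 0, 0, 0, 255, 0, 4, 0, 0, 255, 0, 3, 0, 0, 255, 0, 0, 0, 0]'

```text
time_s: 12.15
tcp_pos: [0.538, 0.0779, 0.0729]
ee_rot: [[0.984, 0.001, -0.179], [0.179, -0.0, 0.984], [0.001, -1.0, -0.0]]
wrist_force: [-0.9, -0.1, 9.2]
gripper_width: 0.003
```

Request:
play_rows --deltas '[255, 0, -7, 0, 0, 255, 15, 0, 0, 0, 255, 0, 4, 0, 0, 255, 0, 3, 0, 0, 255, 0, 0, 0, 0, 255, 0, -7, 0, 0, 255, 12, 0, 0, 0, 255, 0, 4, 0, 0, 255, 0, 3, 0, 0, 255, 0, 0, 0, 0]'

```text
time_s: 13.15
tcp_pos: [0.5645, 0.0826, 0.073]
ee_rot: [[0.984, 0.0, -0.179], [0.179, -0.0, 0.984], [0.0, -1.0, -0.0]]
wrist_force: [-1.5, 1.2, 9.8]
gripper_width: 0.008
```

```bash
python3 - <<'E'
from h import *
st()
E
```

```text
t 13.15 p [0.5645 0.0826 0.073 ] tub xy [0.0418 0.0838] yaw 10.29 toolx [0.984 0.179 0.   ] tooly [ 0. -0. -1.] F [-1.53  1.17  9.75] M [0.05 0.57 0.02] g 0.008 q [  24.6   25.4  -18.3    0.   -46.3 -104.4]
```

Request:
play_rows --deltas '[255, 0, -27, 0, 0, 255, -21, 0, -21, 0, 255, -21, 0, -21, 0, 255, -21, 0, -21, 0, 255, -21, 0, -21, 0, 255, -21, 0, -20, 0, 255, 0, 20, 0, 0, 255, 0, 4, 0, 0, 255, 0, 3, 0, 0, 255, 0, 0, 0, 0]'

```text
time_s: 14.15
tcp_pos: [0.4793, -0.0387, 0.0726]
ee_rot: [[0.984, -0.002, -0.179], [0.179, -0.002, 0.984], [-0.003, -1.0, -0.001]]
wrist_force: [-2.2, -2.0, 8.1]
gripper_width: 0.011
```

```bash
python3 - <<'E'
from h import *
st()
E
```

```text
t 14.15 p [ 0.4793 -0.0387  0.0726] tub xy [-0.0636 -0.0205] yaw 10.32 toolx [ 0.984  0.179 -0.003] tooly [-0.002 -0.002 -1.   ] F [-2.16 -1.96  8.08] M [-0.63  0.81 -0.04] g 0.011 q [ 14.8  18.3 -30.7   0.1 -41.2 -94.6]
```

Request:
play_rows --deltas '[255, 0, -7, 0, 0, 255, 0, 0, -20, 0, 255, 0, 4, 0, 0, 255, 0, 3, 0, 0, 255, 0, 0, 0, 0, 255, 0, -7, 0, 0, 255, 1, 0, -18, 0, 255, 0, 4, 0, 0, 255, 0, 3, 0, 0, 255, 0, 0, 0, 0]'

```text
time_s: 15.15
tcp_pos: [0.4878, -0.0754, 0.0725]
ee_rot: [[0.984, -0.0, -0.179], [0.179, -0.001, 0.984], [-0.0, -1.0, -0.001]]
wrist_force: [-3.6, -1.7, 8.3]
gripper_width: 0.003
```

Request:
play_rows --deltas '[255, 0, -7, 0, 0, 255, 1, 0, -16, 0, 255, 0, 4, 0, 0, 255, 0, 3, 0, 0, 255, 0, 0, 0, 0, 255, 0, -7, 0, 0, 255, 5, 0, -7, 0, 255, 0, 4, 0, 0, 255, 0, 3, 0, 0, 255, 0, 0, 0, 0]'

```text
time_s: 16.15
tcp_pos: [0.4983, -0.0972, 0.0725]
ee_rot: [[0.984, 0.001, -0.179], [0.179, -0.001, 0.984], [0.0, -1.0, -0.001]]
wrist_force: [-1.9, 0.5, 10.0]
gripper_width: 0.008
```

```bash
python3 - <<'E'
from h import *
st()
E
```

```text
t 16.15 p [ 0.4983 -0.0972  0.0725] tub xy [-0.0552 -0.0814] yaw 10.28 toolx [0.984 0.179 0.   ] tooly [ 0.001 -0.001 -1.   ] F [-1.89  0.51  9.95] M [ 0.19  0.48 -0.04] g 0.008 q [  7.3  20.4 -27.2   0.1 -42.4 -87.1]
```

Request:
play_rows --deltas '[255, 0, -7, 0, 0, 255, 13, 0, -3, 0, 255, 0, 4, 0, 0, 255, 0, 3, 0, 0, 255, 0, 0, 0, 0, 255, 0, -7, 0, 0, 255, 15, 0, 0, 0, 255, 0, 4, 0, 0, 255, 0, 3, 0, 0, 255, 0, 0, 0, 0]'

```text
time_s: 17.15
tcp_pos: [0.5269, -0.0949, 0.0728]
ee_rot: [[0.984, 0.003, -0.179], [0.179, -0.0, 0.984], [0.003, -1.0, -0.001]]
wrist_force: [1.3, 1.5, 8.3]
gripper_width: 0.005
```

Request:
play_rows --deltas '[255, 0, -7, 0, 0, 255, 15, 0, 0, 0, 255, 0, 4, 0, 0, 255, 0, 3, 0, 0, 255, 0, 0, 0, 0, 255, 0, -7, 0, 0, 255, 15, 0, 0, 0, 255, 0, 4, 0, 0, 255, 0, 3, 0, 0, 255, 0, 0, 0, 0]'

```text
time_s: 18.15
tcp_pos: [0.5551, -0.0898, 0.0728]
ee_rot: [[0.984, 0.0, -0.178], [0.178, -0.0, 0.984], [0.0, -1.0, -0.0]]
wrist_force: [-1.8, 1.8, 9.2]
gripper_width: 0.007
```

Request:
play_rows --deltas '[255, 0, -7, 0, 0, 255, 15, 0, 0, 0, 255, 0, 4, 0, 0, 255, 0, 3, 0, 0, 255, 0, 0, 0, 0, 255, 0, -7, 0, 0, 255, 13, 0, 0, 0, 255, 0, 4, 0, 0, 255, 0, 3, 0, 0, 255, 0, 0, 0, 0]'

```text
time_s: 19.15
tcp_pos: [0.5826, -0.0848, 0.0729]
ee_rot: [[0.984, 0.0, -0.178], [0.178, -0.0, 0.984], [0.0, -1.0, -0.0]]
wrist_force: [-1.0, 0.6, 8.6]
gripper_width: 0.007
```

```bash
python3 - <<'E'
from h import *
st()
E
```

```text
t 19.15 p [ 0.5826 -0.0848  0.0729] tub xy [ 0.03   -0.0841] yaw 10.28 toolx [0.984 0.178 0.   ] tooly [ 0. -0. -1.] F [-1.02  0.58  8.6 ] M [0.34 0.47 0.07] g 0.007 q [  7.5  26.9 -15.6   0.  -47.5 -87.2]
```

Request:
play_rows --deltas '[255, 0, -7, 0, 0, 255, 13, 0, 0, 0, 255, 0, 4, 0, 0, 255, 0, 3, 0, 0, 255, 0, 0, 0, 0, 255, 0, -40, 0, 0, 255, -40, -40, 20, 0, 255, -40, -40, 30, 0, 255, -40, 0, 35, 0, 255, 0, 0, 0, 0]'

```text
time_s: 20.15
tcp_pos: [0.4752, -0.0281, 0.1756]
ee_rot: [[0.984, -0.005, -0.179], [0.179, 0.001, 0.984], [-0.005, -1.0, 0.002]]
wrist_force: [0.5, 0.1, -0.6]
gripper_width: 0.005
```

```bash
python3 - <<'E'
from h import *
st()
for n in("scene","wrist","top"):
    c=eyes.capture(n); 
    if n=="scene": cv2.imwrite(f"pics/scene6.png",cv2.resize(c["img"][180:320,200:420],None,fx=3.5,fy=3.5,interpolation=cv2.INTER_CUBIC))
    else: cv2.imwrite(f"pics/{n}6.png",c["img"])
E
```

```text
t 20.15 p [ 0.4752 -0.0281  0.1756] tub xy [-0.0657 -0.0093] yaw 10.32 toolx [ 0.984  0.179 -0.005] tooly [-0.005  0.001 -1.   ] F [ 0.52  0.09 -0.56] M [-0.05 -0.09 -0.03] g 0.005 q [ 16.1  10.1 -23.6  -0.2 -56.5 -95.7]
```

View pics/scene6.png

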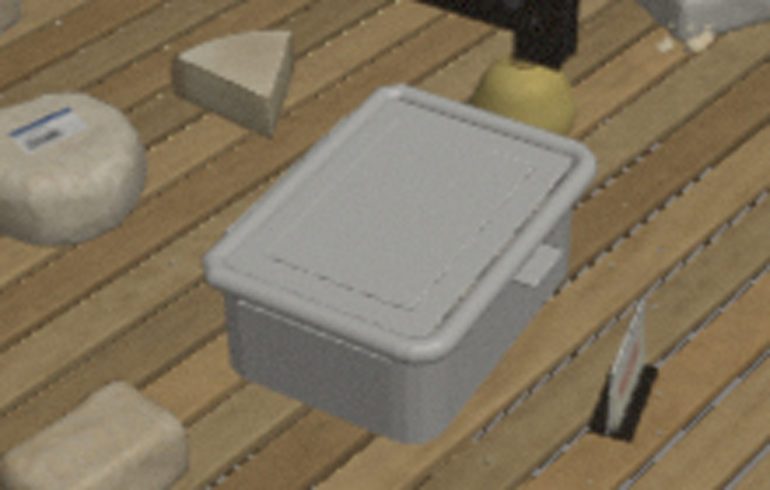

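View pics/wrist6.png

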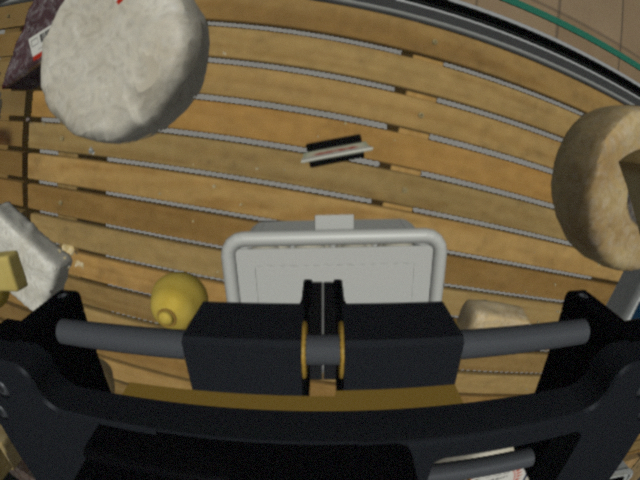

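Request:
play_rows --deltas '[255, 7, 20, 29, 0, 255, 0, 20, 30, 0, 255, 0, 20, 30, 0, 255, 0, 20, 0, 0, 255, 0, 15, 0, 0, 255, 0, 5, 0, 0, 255, 0, 0.5, 0, 0, 255, 0, 0, 0, 0, 255, 0, 0, 0, 0, 255, 0, 0, 0, 0]'

```text
time_s: 21.3
tcp_pos: [0.4737, 0.0601, 0.0765]
ee_rot: [[0.984, 0.002, -0.177], [0.177, 0.001, 0.984], [0.002, -1.0, 0.0]]
wrist_force: [0.4, -0.1, 0.1]
gripper_width: 0.002
```

Request:
play_rows --deltas '[255, 0, 1, 0, 0, 255, 0, 1, 0, 0, 255, 0, 0, 0, 0, 255, 0, 0, 0, 0, 255, 0, 0, 0, 0, 255, 0, 0, 0, 0, 255, 0, 0, 0, 0, 255, 0, 0, 0, 0, 255, 0, 0, 0, 0, 255, 0, 0, 0, 0]'

```text
time_s: 22.3
tcp_pos: [0.4731, 0.06, 0.0738]
ee_rot: [[0.984, 0.0, -0.178], [0.178, 0.0, 0.984], [0.0, -1.0, 0.0]]
wrist_force: [-0.4, 0.8, -0.1]
gripper_width: 0.007
```

Request:
play_rows --deltas '[255, 0, 1, 0, 0, 255, 0, 1, 0, 0, 255, 0, 0, 0, 0, 255, 0, 0, 0, 0, 255, 0, 0, 0, 0, 255, 0, 0, 0, 0, 255, 0, 0, 0, 0, 255, 0, 0, 0, 0, 255, 0, 0, 0, 0, 255, 0, 0, 0, 0]'

```text
time_s: 23.3
tcp_pos: [0.4733, 0.0601, 0.0727]
ee_rot: [[0.984, 0.001, -0.178], [0.178, -0.0, 0.984], [0.001, -1.0, -0.0]]
wrist_force: [-1.6, 0.2, 7.0]
gripper_width: 0.003
```

```bash
python3 - <<'E'
from h import *
st()
E
```

```text
t 23.3 p [0.4733 0.0601 0.0727] tub xy [-0.0519  0.0778] yaw 10.27 toolx [0.984 0.178 0.001] tooly [ 0.001 -0.    -1.   ] F [-1.59  0.2   7.01] M [0.11 0.73 0.03] g 0.003 q [  26.8   17.9  -31.3    0.   -40.8 -106.6]
```

Request:
play_rows --deltas '[255, 0, -6, 0, 0, 255, -8, 0, 1, 0, 255, 0, 3.5, 0, 0, 255, 0, 3, 0, 0, 255, 0, 0, 0, 0, 255, 0, -6, 0, 0, 255, -3, 0, -28, 0, 255, 0, 3, 0, 0, 255, 0, 3, 0, 0, 255, 0, 0, 0, 0]'

```text
time_s: 24.3
tcp_pos: [0.4669, 0.0308, 0.0722]
ee_rot: [[0.984, -0.001, -0.179], [0.179, -0.002, 0.984], [-0.002, -1.0, -0.002]]
wrist_force: [-3.4, -3.8, 11.6]
gripper_width: 0.005
```

Request:
play_rows --deltas '[255, 0, -6, 0, 0, 255, 0, 0, -25, 0, 255, 0, 3, 0, 0, 255, 0, 3, 0, 0, 255, 0, 0, 0, 0, 255, 0, -6, 0, 0, 255, 0, 0, -35, 0, 255, 0, 3, 0, 0, 255, 0, 3, 0, 0, 255, 0, 0, 0, 0]'

```text
time_s: 25.3
tcp_pos: [0.478, -0.0278, 0.0724]
ee_rot: [[0.984, -0.0, -0.179], [0.179, -0.002, 0.984], [-0.001, -1.0, -0.002]]
wrist_force: [-2.8, -5.5, 11.7]
gripper_width: 0.002
```

```bash
python3 - <<'E'
from h import *
st()
E
```

```text
t 25.3 p [ 0.478  -0.0278  0.0724] tub xy [-0.0629 -0.0095] yaw 10.33 toolx [ 0.984  0.179 -0.001] tooly [-0.    -0.002 -1.   ] F [-2.78 -5.46 11.66] M [-1.4   0.64 -0.02] g 0.002 q [ 16.2  18.1 -31.1   0.2 -40.9 -96. ]
```

Now the remaining front, right corner and right side a second time.

Request:
play_rows --deltas '[255, 0, -6, 0, 0, 255, 0, 0, -22, 0, 255, 0, 3, 0, 0, 255, 0, 3, 0, 0, 255, 0, 0, 0, 0, 255, 0, -6, 0, 0, 255, 0, 0, -20, 0, 255, 0, 3, 0, 0, 255, 0, 3, 0, 0, 255, 0, 0, 0, 0]'

```text
time_s: 26.3
tcp_pos: [0.4853, -0.0686, 0.0723]
ee_rot: [[0.984, -0.0, -0.179], [0.179, -0.001, 0.984], [-0.001, -1.0, -0.001]]
wrist_force: [-3.4, -1.2, 10.7]
gripper_width: 0.001
```

Request:
play_rows --deltas '[255, 0, -6, 0, 0, 255, 4, 0, -28, 0, 255, 0, 3, 0, 0, 255, 0, 3, 0, 0, 255, 0, 0, 0, 0, 255, 0, -6, 0, 0, 255, 23, 0, -4, 0, 255, 0, 3, 0, 0, 255, 0, 3, 0, 0, 255, 0, 0, 0, 0]'

```text
time_s: 27.3
tcp_pos: [0.5187, -0.0948, 0.0726]
ee_rot: [[0.984, 0.003, -0.179], [0.179, -0.0, 0.984], [0.003, -1.0, -0.001]]
wrist_force: [-0.0, 1.4, 9.7]
gripper_width: 0.002
```

Request:
play_rows --deltas '[255, 0, -6, 0, 0, 255, 18, 0, 0, 0, 255, 0, 3, 0, 0, 255, 0, 3, 0, 0, 255, 0, 0, 0, 0, 255, 0, -6, 0, 0, 255, 18, 0, 0, 0, 255, 0, 3, 0, 0, 255, 0, 3, 0, 0, 255, 0, 0, 0, 0]'

```text
time_s: 28.3
tcp_pos: [0.553, -0.0891, 0.0728]
ee_rot: [[0.984, 0.001, -0.179], [0.179, -0.0, 0.984], [0.001, -1.0, -0.001]]
wrist_force: [-0.6, 1.8, 9.5]
gripper_width: 0.002
```

```bash
python3 - <<'E'
from h import *
st()
E
```

```text
t 28.3 p [ 0.553  -0.0891  0.0728] tub xy [ 0.0001 -0.0831] yaw 10.29 toolx [0.984 0.179 0.001] tooly [ 0.001 -0.    -1.   ] F [-0.56  1.83  9.47] M [0.47 0.36 0.04] g 0.002 q [  7.4  24.6 -19.8   0.  -45.5 -87.2]
```

Now lift clear, and check with pictures.

Request:
play_rows --deltas '[255, 0, -30, 0, 0, 255, 0, -40, 0, 0, 255, -30, -40, 0, 0, 255, -30, -40, 20, 0, 255, -30, 0, 30, 0, 255, -30, 0, 30, 0, 255, 0, 0, 0, 0, 255, 0, 0, 0, 0, 255, 0, 0, 0, 0, 255, 0, 0, 0, 0]'

```text
time_s: 29.3
tcp_pos: [0.4233, -0.0332, 0.2179]
ee_rot: [[0.984, -0.001, -0.177], [0.177, -0.0, 0.984], [-0.001, -1.0, -0.0]]
wrist_force: [0.2, -0.3, -0.4]
gripper_width: 0.006
```

```bash
python3 - <<'E'
from h import *
st(); s=r.sense()
for n in("scene","wrist"):
    c=eyes.capture(n); 
    if n=="scene": cv2.imwrite(f"pics/scene7.png",cv2.resize(c["img"][180:320,200:420],None,fx=3.5,fy=3.5,interpolation=cv2.INTER_CUBIC))
    else: cv2.imwrite(f"pics/wrist7.png",c["img"])
E
```

```text
t 29.3 p [ 0.4233 -0.0332  0.2179] tub xy [-0.1176 -0.0051] yaw 10.18 toolx [ 0.984  0.177 -0.001] tooly [-0.001 -0.    -1.   ] F [ 0.2  -0.26 -0.36] M [ 0.02 -0.03 -0.02] g 0.006 q [ 17.6   2.3 -26.1  -0.  -61.7 -97.4]
```

View pics/scene7.png

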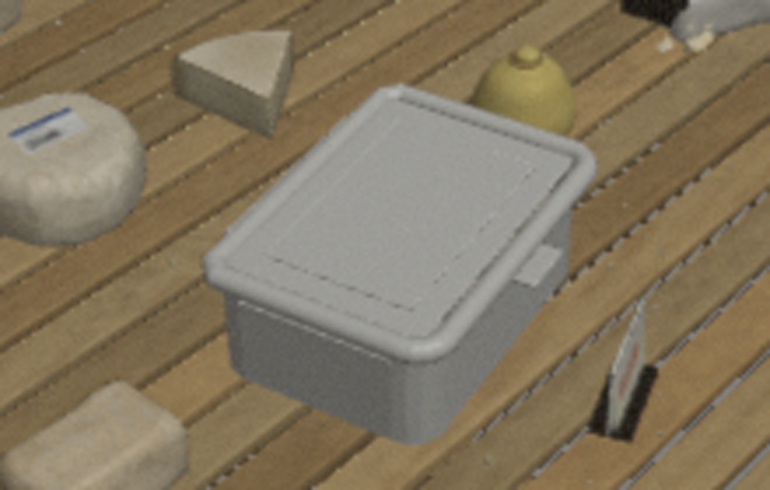

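View pics/wrist7.png

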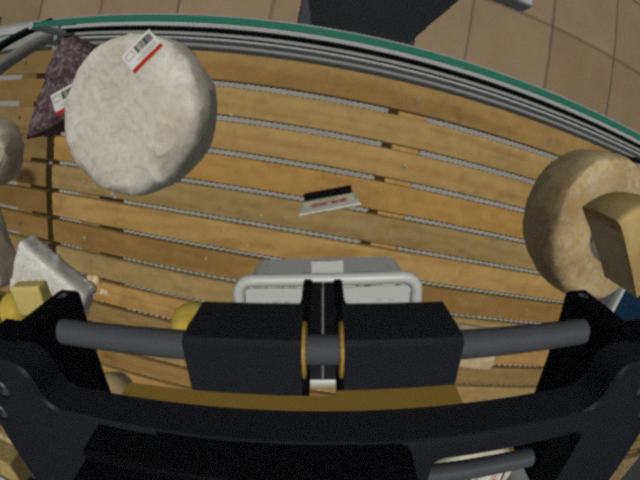

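```bash
python3 -c "
from station import r
print(r.finish_job())"
```

```text
the job is handed in; nothing more can be done
None
```

I shut the lid with the closed fingertips, using about 3 N. I then pressed the rim down spot by spot along the left side, front, right side and both front corners. I pressed spots rather than sliding along the rim, so the loose tub would not be dragged. The front and right side got a second pass. The left side got one pass, apart from its corner.

**Rim:** every measured press ended with the fingertips at z 72.2–73.0 mm (home crest is 73 mm) under 7–12 N. I read the force at every second spot or so, not at all of them. A re-check at the left corner met no resistance at 73.8 mm, so the crest there was already within about 1 mm of home. It landed 7 mm behind the corner point I had aimed for. The seating itself is judged from contact height, force and pictures, since there is no direct reading of the rim joints.

**Scene:** the last pictures show the lid flat and the rim even all round. By eye the tub, tag, brick and ball stand where they did. The arm was clear at z 0.218 m with almost no wrist force, and the job was handed in at about 29 s. No check failed.

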